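# Clear the mitre saw and hold its head down for the lock pin

## Task

The mitre saw (unplugged) is being packed away: first clear the two wooden offcuts off its table into the plywood offcut bin, then push the saw head down by its handle, against its return spring, until it is fully down on its stop. Finish while still holding it fully down there, so that I can slip in the lock pin: do not let go. Leave the other things on the bench where they are.

Things in the scene. Friction and masses are not known exactly. Their poses are not given: they have to be found in the camera images.
- saw: compact mitre saw, fixed, its front towards the robot. Origin: on the bench under the turntable's centre; x to its rear, y to its left along the fence, z up. Flat table 55 mm high, x -90..65, y -235..235 mm; mitre knob in front to x -198 (47 mm high). Fence face at x 35, top 100 mm high. Head hinge: parallel to y at x 145, z 120. Guard (38 mm wide) over y 0, motor out to y -144; open above the left half
- saw_handle: saw handle, a flat-topped dark bar at the very front of the head, 110 long (own x, fore and aft) x 32 wide (y) x 30 mm high (z); origin in its middle, top face 15 mm above along own z. It swings with the head: in the saw's frame the origin is at x -56, z 319 mm with the head up (front end tilted up 0.55 rad), x -130, z 185 fully down (level), on a circle of radius 283 mm about the hinge
- saw_head (a joint): swing of the saw head, rad: 0 = up (where its spring returns it when let go), 0.55 = fully down on its stop. Pushing down at the middle of the handle takes about 13 N at the start and 15 N at the bottom, give or take 2 N; the stop has a slightly springy rubber buffer
- offcut_square: square-ended wooden offcut, 34 x 50 x 28 mm (its x, y, z), lying loose on the left half of the saw table, long side roughly along the fence; origin in the centre of its underside. About 30 g
- offcut_mitred: wooden offcut with one end cut at 45 degrees, 34 mm wide (x), 28 mm high (z); square end at y = -29 mm, its +x side ends at y = +11 mm and its -x side at y = +45 mm; origin on the underside at its centre of mass. Lies loose on the left half of the saw table, long side roughly along the fence. About 35 g
- bin: open plywood offcut bin standing on the bench to the left of the saw, fixed, outside 200 x 180 x 120 mm (its x, y, z), walls 6 mm, empty; origin in the centre of its underside
- tape_measure: tape measure standing on edge, 76 x 38 x 64 mm, bystander; origin in the centre of its underside
- glue_bottle: squeeze bottle with a pointed nozzle, 62 mm diameter, 185 mm high, bystander; origin in the centre of its underside
- filler_can: can, 84 mm diameter, 100 mm high, bystander; origin in the centre of its underside
- try_square: try square lying flat: wooden stock 22 x 115 x 18 mm with its origin under the centre, steel blade 150 mm along +x, bystander
- chisel: chisel lying along its x, 230 mm long, 24 mm high, bystander; origin under the end of the handle where the blade begins
- block_plane: block plane, 160 x 50 x 50 mm, bystander; origin in the centre of its underside

How it is judged:
By the outcome, as a careful person would: the job done as asked, in the order asked, and still so for the second after the job is handed in, while the arm keeps its last pose, push and grip.
It also fails if it takes over 61 s, if anything falls off the work surface, if the arm or the gripper's body presses on something with over 40 N, if the wrist force passes 120 N, or if a joint passes its speed limit or range.

## Robot

A 6-joint arm with a two-finger parallel gripper is mounted at the origin on the work surface. World frame = base frame: x ahead of the robot, y to its left, z up, the work surface at z = 0. Lengths are in m, angles in rad, forces in N, time in s.
With the tool pointing down it reaches from about 0.25 to 0.8 m from the base axis. Payload 8.5 kg.
Tool frame: the origin (TCP) lies at the very end of the fingers, on their centre line; the grasp point (between the pads) lies 19 mm behind it; z points along the fingers, x is the direction in which the jaws open and shut, and the axes are right-handed (so a half turn about z gives the same grasp; the last joint's range is limited). The gripper opens to 85 mm and grips with 20 to 120 N. Pads are 22 mm wide; open, the fingers measure 114 mm over their backs; the gripper's body (76 mm by 85 mm) begins 54 mm behind the grasp point. The pads swing forward as they close: fully open they stand 13 mm farther back than shut.
Start: joints at [1.316, 0.238, -0.013, 1.319, 0, 1.571], TCP at [0.132, 0.508, 0.231] pointing down, gripper open.
Joint ranges: [-2.66, 2.66], [-1.03, 1.9], [-1.14, 1.46], [-1.82, 2.27], [-1.45, 1.34], [-3.14, 3.14]. Speed limits (rad/s): [2.22, 2.22, 2.79, 3.14, 3.14, 3.14].

## Interface

Orientations are given as a unit quaternion [x, y, z, w].
In Python, from cell import ctrl gives the robot as it stands. Calls block until the motion is done:
- ctrl.reach(position, orientation): joint-space move of the TCP to a pose.
- ctrl.movel(position, rot=None, vel=0.15, guard=None): straight line of the TCP; rot=None keeps the orientation; vel is the mean speed in m/s. With guard (N) it stops when the force on the tool has changed by that much, and returns True; else False.
- ctrl.move_j(angles): joint-space move.
- ctrl.open_gripper() and ctrl.close(): open the fingers fully, or close them until they stop; the grip force is fixed at half the most.
- ctrl.sleep(seconds).
- ctrl.inverse_kinematics(position, orientation): joint angles nearest the present ones, or None.
- ctrl.grab_frame(name): name is "scene" or "top" or "wrist"; returns a dict with "img" (400x640x3 uint8, blue, green, red), "fx", "fy", "cx", "cy" (pixels), "R" (3x3) and "t" (3): a world point X has camera coordinates R X + t. Camera axes: x right, y down, z forward; pixel columns grow to the right and rows downward; lengths in m; the calibration is good to about 2 mm. A picture is of the moment at which its call begins. There is no depth.
A pose or a line that the arm cannot do raises ctrl.IKError and nothing moves.
- ctrl.hand_in(): hands the job in, once; it reports no verdict.
Readings, each from a call of its own:
- ctrl.current_time(): time.
- ctrl.current_q(): joint angles.
- ctrl.current_qd(): joint speeds.
- ctrl.current_tau(): joint torques, N m.
- ctrl.current_ee_pos(): TCP position.
- ctrl.current_eef_rot(): TCP orientation.
- ctrl.current_force(): force on the tool from outside, world axes, zero at the start.
- ctrl.current_moment(): the same for the moment, N m.
- ctrl.current_gripper_width(): opening from 0.0 (shut) to 1.0 (fully open).
Only numpy, scipy, OpenCV 4.12 (cv2) and the standard library are available. Lean on these libraries where they do the work, as an engineer would, in place of code of your own. Each camera call takes 0.05 s, during which the arm holds its last target.

## Working session

There is one attempt and no reset: what is moved stays moved. The work goes in short steps, each a Python script; the robot and the scene stay as the last script left them, time stands still between calls to the robot, and variables do not carry over. Pictures are saved under pics/ and viewed, and the job is handed in when it is done.

```bash
ls; mkdir -p pics; python3 - <<'E'
from cell import ctrl
import cv2
for n in ("scene","top","wrist"):
    f=ctrl.grab_frame(n); cv2.imwrite(f"pics/{n}0.png",f["img"]); print(n,f["fx"],f["cx"],f["cy"],f["R"],f["t"])
print(ctrl.current_time(),ctrl.current_eef_rot(),ctrl.current_force())
E
```

```text
pics
scene 362.0697356910102 320.16684094708125 195.03059366796543 [[ 0.02989762  0.99946134 -0.0135336 ]
 [ 0.75199024 -0.03141051 -0.65842544]
 [-0.65849587  0.00950822 -0.75252427]] [ 0.05680886 -0.29929103  1.57521908]
top 407.0538606276893 318.4418515360133 199.9393111859091 [[ 0.02392851 -0.99963189  0.01278725]
 [-0.98108382 -0.02593849 -0.19183777]
 [ 0.19209883 -0.00795497 -0.98134334]] [-0.09916252  0.58392271  1.43239259]
wrist 285.5825347245279 313.5919903482105 199.69630617789906 [[ 2.53113750e-01  9.67436501e-01 -2.15622081e-04]
 [ 9.22074735e-01 -2.41178135e-01  3.02673570e-01]
 [ 2.92765456e-01 -7.68096622e-02 -9.53094257e-01]] [-0.5255747  -0.03887507  0.37879343]
0.15 [ 7.91232521e-01  6.11515156e-01 -4.31979797e-04  3.53717905e-04] [-0.76159258  0.15774221  0.18392757]
```

View pics/scene0.png

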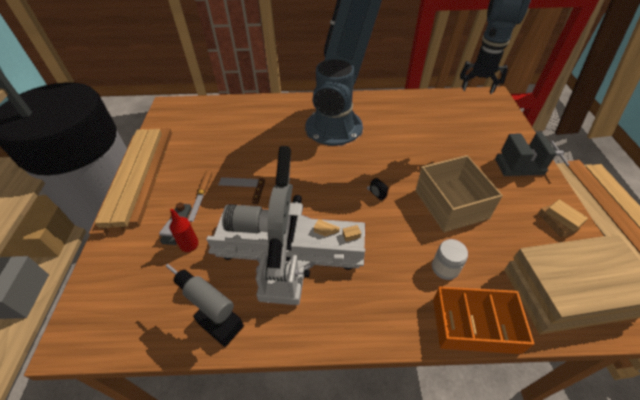

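View pics/top0.png

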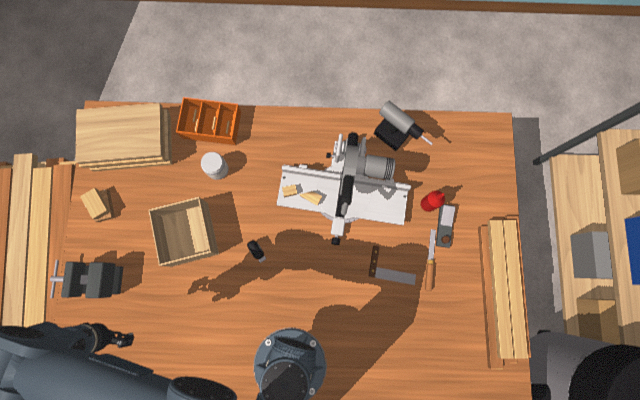

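View pics/wrist0.png

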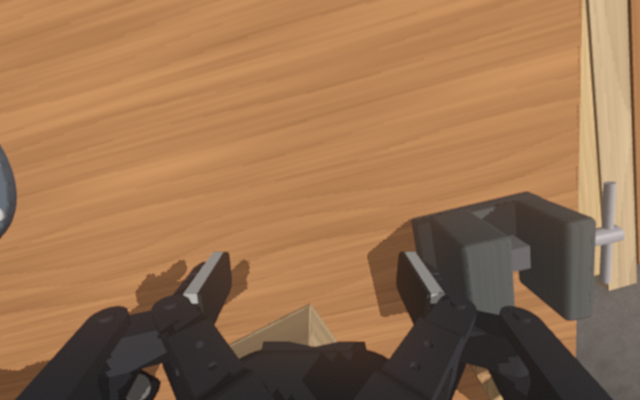

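The top view shows the saw at about (345,190), offcuts at (290,190) and (312,198), the bin at (182,231), and the tape near (256,250). I'll enlarge it.

```bash
python3 - <<'E'
import cv2
a=cv2.imread("pics/top0.png")
cv2.imwrite("pics/c1.png",cv2.resize(a[125:255,265:425],None,fx=5,fy=4.6 if 0 else 4.6,interpolation=cv2.INTER_CUBIC) if 0 else cv2.resize(a[135:255,265:425],None,fx=5,fy=5,interpolation=cv2.INTER_CUBIC))
cv2.imwrite("pics/c2.png",cv2.resize(a[180:280,140:280],None,fx=5,fy=5,interpolation=cv2.INTER_CUBIC))
cv2.imwrite("pics/c3.png",cv2.resize(a[160:220,270:340],None,fx=10,fy=10,interpolation=cv2.INTER_CUBIC))
b=cv2.imread("pics/scene0.png")
cv2.imwrite("pics/c4.png",cv2.resize(b[190:310,205:375],None,fx=4.7,fy=4.7,interpolation=cv2.INTER_CUBIC))
E
```

```text
(no output)
```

View pics/c1.png

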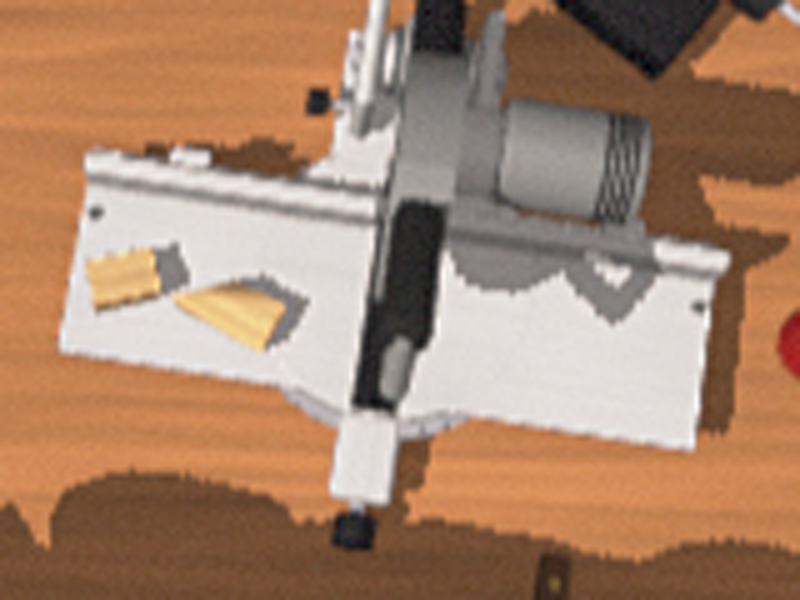

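View pics/c2.png

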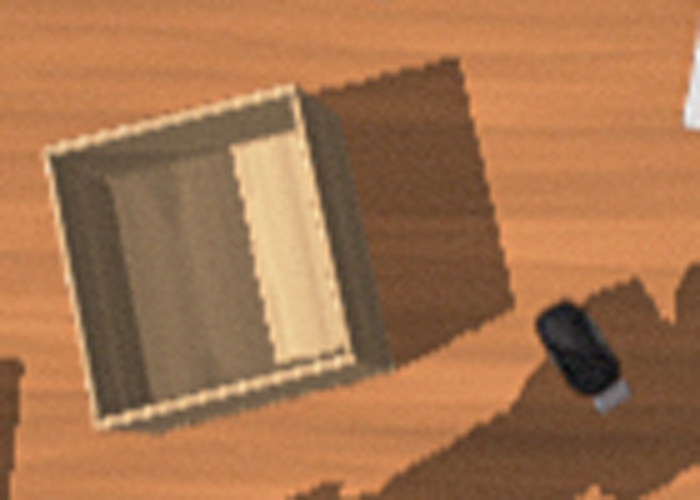

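View pics/c3.png

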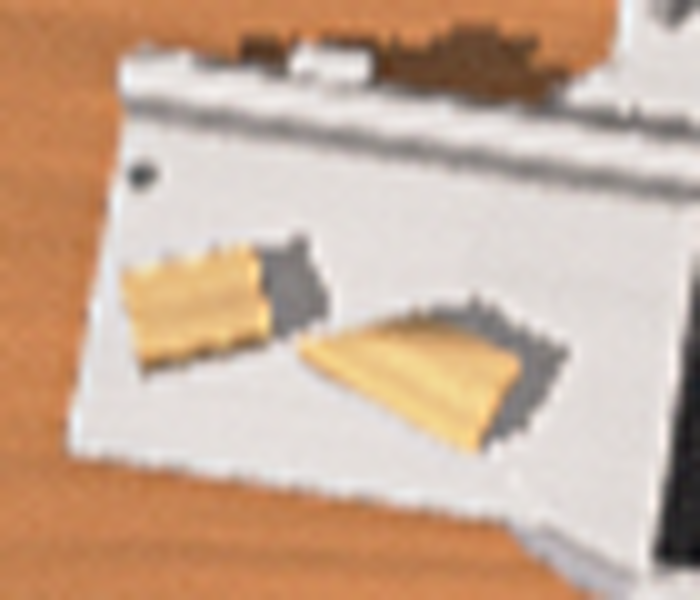

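View pics/c4.png

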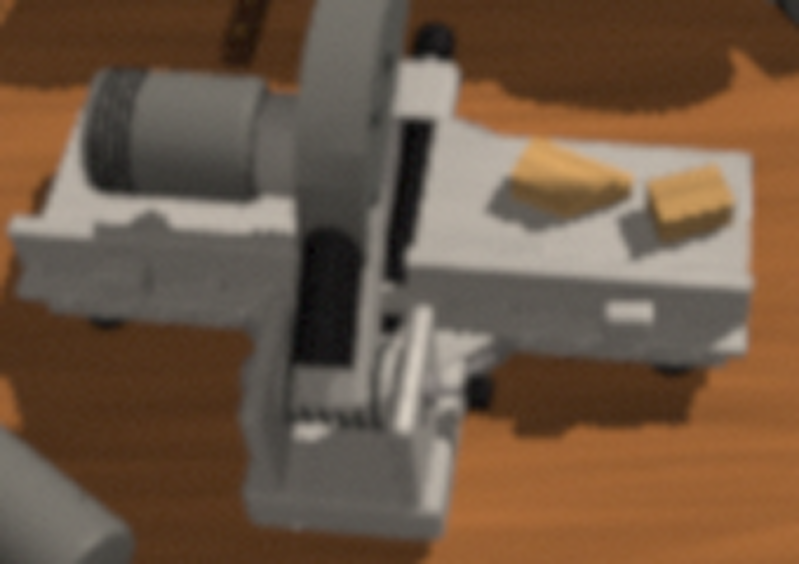

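```bash
cat > h.py <<'E'
import numpy as np, json, pickle
from scipy.optimize import least_squares
def proj(f,X):
    c=np.asarray(X)@f["R"].T+f["t"]; return np.c_[f["fx"]*c[:,0]/c[:,2]+f["cx"], f["fy"]*c[:,1]/c[:,2]+f["cy"]]
def unproj(f,uv,z):
    R,t=f["R"],f["t"]; C=-R.T@t
    d=np.array([(uv[0]-f["cx"])/f["fx"],(uv[1]-f["cy"])/f["fy"],1])@R
    return C+d*(z-C[2])/d[2]
def pose(p,L):
    c,s=np.cos(p[2]),np.sin(p[2]); L=np.asarray(L,float)
    return np.c_[p[0]+c*L[:,0]-s*L[:,1],p[1]+s*L[:,0]+c*L[:,1],L[:,2]+(p[3] if len(p)>3 else 0)]
def fit(f,uv,L,p0,z=0.):
    g=lambda p:(proj(f,pose([*p,z],L))-uv).ravel()
    r=least_squares(g,p0); return r.x,np.abs(r.fun).max(),r.fun.reshape(-1,2)
def crop(uv,k,x0,y0): return (np.asarray(uv,float)+.5)/k-.5+np.array([x0,y0])
SQ=[[x,y,.028] for x,y in((.017,.025),(.017,-.025),(-.017,-.025),(-.017,.025))]
E
python3 - <<'E'
from h import *
from cell import ctrl
f=ctrl.grab_frame("top"); print("cam",-f["R"].T@f["t"])
uv=crop([[60,352],[693,450],[86,178],[728,262],[352,550]],5,265,135)
s,e,r=fit(f,uv,[[-.09,.235,.055],[-.09,-.235,.055],[.035,.235,.1],[.035,-.235,.1],[-.198,0,.03]],[.6,0,-.15])
print("saw",s,e,r)
uv=crop([[122,268],[253,243],[268,330],[141,358]],10,270,160)
print("sq",fit(f,uv,SQ,[.6,.1,.1],.055))
uv=crop([[300,345],[478,450],[520,355],[415,322]],10,270,160)
M=[[-.017,.045,.028],[-.017,-.029,.028],[.017,-.029,.028],[.017,.011,.028]]
print("mit",fit(f,uv,M,[.6,.1,-.5],.055))
uv=crop([[46,150],[297,88],[352,358],[98,425]],5,140,180)
for o in([0,1,2,3],[1,2,3,0]):
    B=[[.1,.09,.12],[.1,-.09,.12],[-.1,-.09,.12],[-.1,.09,.12]]
    print("bin",fit(f,uv,[B[i] for i in o],[.45,.3,0 if o[0]==0 else 1.5]))
for n,(u,v),z in(("tape",(575,345),.06),):
    print(n,unproj(f,crop([u,v],5,140,180),z))
h=pose(s,[[-.056,0,.319]]);print("handle",h,proj(f,h),proj(ctrl.grab_frame("scene"),h))
print("handle end",proj(f,pose(s,[[-.056-.055*np.cos(.55),0,.319+.055*np.sin(.55)],[-.056+.055*np.cos(.55),0,.319-.055*np.sin(.55)]])))
E
```

```text
cam [ 0.30008899 -0.0725853   1.51895538]
saw [ 0.62353374 -0.17484216 -0.12102923] 1.0628975912310636 [[-0.4205129   0.32245089]
 [ 0.78327877 -0.59539993]
 [-1.02902912 -0.90047925]
 [ 0.16772889  1.06289759]
 [ 0.51073196  0.03253522]]
sq (array([0.6167205 , 0.02237565, 0.23071532]), np.float64(0.5221790446872205), array([[-0.29403411,  0.03239777],
       [ 0.18633266, -0.19353436],
       [ 0.52217904,  0.10062043],
       [-0.41332516,  0.05413397]]))
mit (array([ 0.5940253 , -0.06160864, -0.45328713]), np.float64(0.9452436977792331), array([[-0.56602118,  0.67691981],
       [-0.12092454, -0.50022279],
       [ 0.01891949,  0.7653159 ],
       [ 0.67025132, -0.9452437 ]]))
bin (array([0.45525494, 0.39168431, 0.28011973]), np.float64(1.0013855373597949), array([[-0.66784209, -0.64563922],
       [ 0.25761172, -1.00038219],
       [ 1.00138554,  0.69519465],
       [-0.58692067,  0.83117211]]))
bin (array([0.4549565 , 0.39145627, 1.84516156]), np.float64(4.178825325314364), array([[-2.84688875,  2.71640711],
       [ 3.88868705,  1.21749928],
       [ 3.22775137, -2.61099809],
       [-4.17882533, -1.34469717]]))
tape [0.4031204  0.13869425 0.06      ]
handle [[ 0.56794339 -0.16808105  0.319     ]] [[347.0816115  189.97173168]] [[282.99355112 165.99137578]]
handle end [[345.78869983 203.31490239]
 [348.29860472 177.41205838]]
```

```bash
cat >> h.py <<'E'
def quat(a): # tool down, tool x at world angle a
    return [float(np.cos(a/2)),float(np.sin(a/2)),0.,0.]
E
python3 - <<'E'
from h import *
from cell import ctrl
import cv2
p=[.575,-.0,.27]
print(ctrl.inverse_kinematics(p,quat(-.12)))
ctrl.reach(p,quat(-.12))
f=ctrl.grab_frame("wrist"); cv2.imwrite("pics/w1.png",f["img"]); pickle.dump(f,open("w1.pkl","wb"))
cv2.imwrite("pics/w1b.png",cv2.resize(f["img"],(800,500),interpolation=cv2.INTER_CUBIC))
print(-f["R"].T@f["t"],f["R"][2],ctrl.current_ee_pos(),ctrl.current_q(),ctrl.current_time(),ctrl.current_force())
E
```

```text
[0.         0.31749435 0.19577341 1.44907539 0.         1.69079633]
[0.58450249 0.07836829 0.4119415 ] [-0.03506288 -0.29876485 -0.95368242] [0.57491154 0.00090355 0.26999174] [1.49309742e-03 3.17400366e-01 1.95616203e-01 1.44909104e+00
 1.47172372e-04 1.69078825e+00] 2.7 [-0.92616365  0.27624497  0.50208983]
```

View pics/w1b.png

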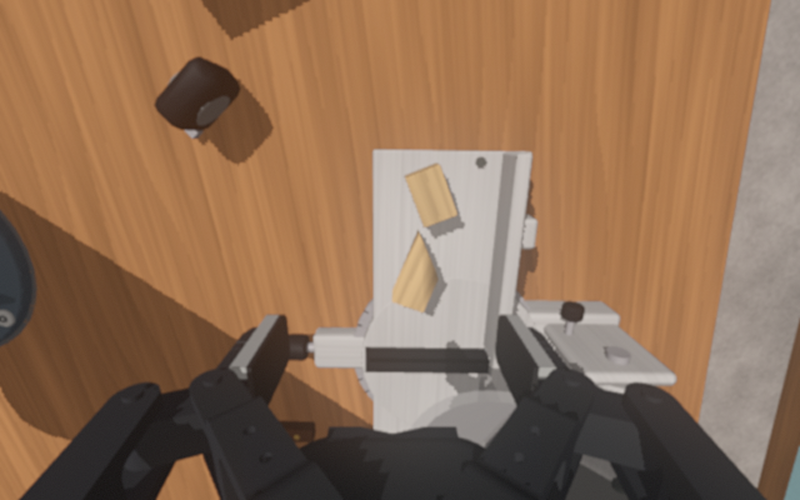

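```bash
python3 - <<'E'
import cv2
a=cv2.imread("pics/w1.png")
cv2.imwrite("pics/w1c.png",cv2.resize(a[120:260,300:380],None,fx=8 if 0 else 4.2,fy=4.2,interpolation=cv2.INTER_CUBIC) if 0 else cv2.resize(a[122:257,305:385],None,fx=4.4 if 0 else 4,fy=4,interpolation=cv2.INTER_CUBIC))
cv2.imwrite("pics/w1d.png",cv2.resize(a[125:185,315:375],None,fx=10,fy=10,interpolation=cv2.INTER_CUBIC))
cv2.imwrite("pics/w1e.png",cv2.resize(a[182:256,302:362],None,fx=8,fy=8,interpolation=cv2.INTER_CUBIC))
E
```

```text
(no output)
```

View pics/w1d.png

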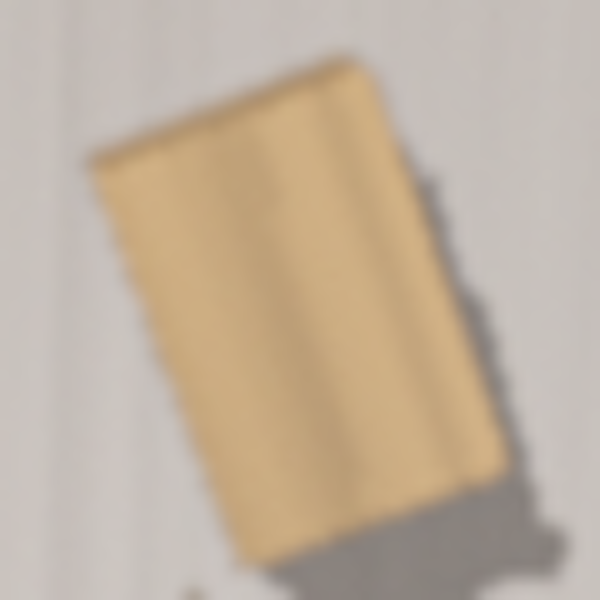

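View pics/w1e.png

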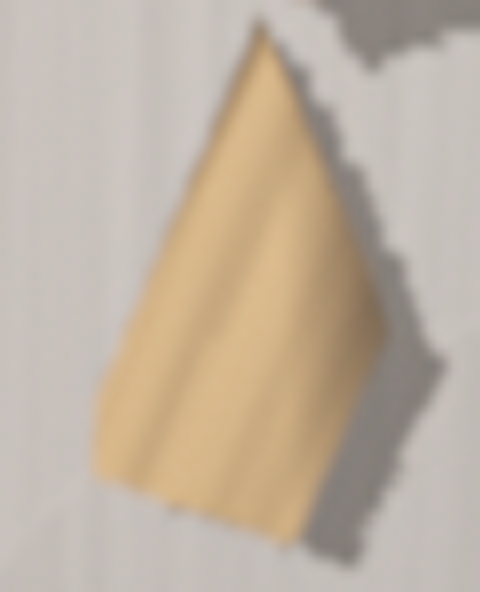

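```bash
python3 - <<'E'
from h import *
f=pickle.load(open("w1.pkl","rb"))
uv=crop([[358,70],[508,467],[243,562],[96,170]],10,315,125)
print("sq",fit(f,uv,SQ,[.6,.02,.2],.055))
uv=crop([[258,25],[97,470],[300,543],[385,335]],8,302,182)
M=[[-.017,.045,.028],[-.017,-.029,.028],[.017,-.029,.028],[.017,.011,.028]]
print("mit",fit(f,uv,M,[.6,-.06,-.5],.055))
uv=np.array([[373,150],[530,153],[367,372],[368,347],[488,371],[489,349],[518,153]])/1.25
s,e,r=fit(f,uv[:2],[[-.09,.235,.055],[.055,.235,.1]],[.62,-.17,-.12]); print(s,e)
S=[.62353374,-.17484216,-.12102923]
c,d=np.cos(.55),np.sin(.55)
def H(x,y,z,a=.55):  # handle local -> saw, a tilt front up
    return [-.056+x*np.cos(a)+z*np.sin(a),y,.319-x*np.sin(a)+z*np.cos(a)]
print(proj(f,pose(S,[H(-.055,.016,.015),H(-.055,-.016,.015),H(.055,.016,.015),H(.055,-.016,.015),H(-.055,.016,-.015)]))*1.25)
print(proj(f,pose(S,[[-.09,.235,.055],[.035,.235,.1],[-.198,0,.035]]))*1.25)
E
```

```text
sq (array([0.61427573, 0.02255899, 0.25963753]), np.float64(1.0831908988797068), array([[ 1.0831909 , -1.05956103],
       [ 0.30921274, -0.04657382],
       [-0.43849158,  0.91537938],
       [-0.97504349,  0.32589258]]))
mit (array([ 0.59383063, -0.06004634, -0.46331768]), np.float64(2.5634722976163857), array([[ 0.46517822,  2.5634723 ],
       [-0.32179857,  0.20075172],
       [-0.62546237, -0.76426162],
       [ 0.43745988, -2.22653334]]))
[ 0.61845104 -0.175355   -0.1294509 ] 4.749936096246074
[[313.30426958 866.24751456]
 [319.10008287 904.98630572]
 [531.28844449 635.32827987]
 [523.87411805 674.58135688]
 [287.46696618 741.68816488]]
[[370.17085196 149.66664169]
 [515.30394225 151.67396562]
 [285.47066139 349.83448536]]
```

```bash
cat >> h.py <<'E'
BIN=[.455,.391,.28]
def pick(ctrl,x,y,a,z=.057):
    ctrl.reach([x,y,.15],quat(a))
    g=ctrl.movel([x,y,z],vel=.12,guard=12)
    print("down",g,ctrl.current_ee_pos(),ctrl.current_force())
    ctrl.close(); print("w",ctrl.current_gripper_width())
    ctrl.movel([x,y,.19],vel=.15)
    print("w",ctrl.current_gripper_width(),ctrl.current_force(),ctrl.current_time())
def drop(ctrl,off):
    p=pose(BIN,[[0,off,0]])[0]
    ctrl.reach([p[0],p[1],.20],quat(BIN[2]))
    g=ctrl.movel([p[0],p[1],.055],vel=.15,guard=12); print("in",g,"w",ctrl.current_gripper_width())
    ctrl.open_gripper()
    ctrl.movel([p[0],p[1],.20],vel=.25); print(ctrl.current_time(),ctrl.current_ee_pos())
E
python3 - <<'E'
from h import *
from cell import ctrl
import cv2
pick(ctrl,.592,-.0645,-.46)
cv2.imwrite("pics/w2.png",ctrl.grab_frame("wrist")["img"])
E
```

```text
down False [ 0.59271167 -0.06441307  0.05796147] [-0.45806126  0.79978824  0.92929366]
w 0.38869814713069534
w 0.38934084219514875 [-0.31914124 -0.14432159 -0.43093811] 5.8
```

View pics/w2.png

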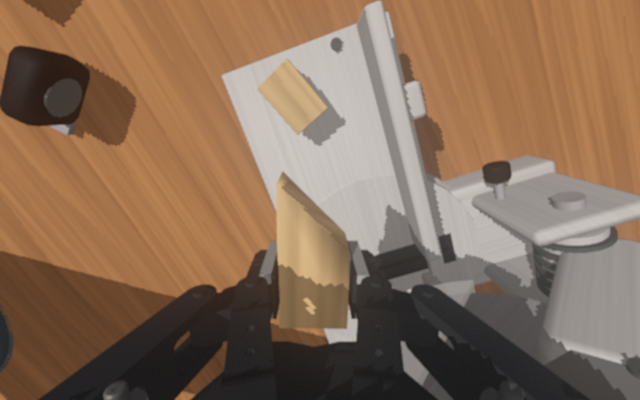

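The mitred offcut is held squarely between the pads at about (313,260). The square one is undisturbed at (292,97). Next I'll drop this one in the bin and pick the other.

```bash
python3 - <<'E'
from h import *
from cell import ctrl
import cv2
drop(ctrl,-.03)
pick(ctrl,.615,.0225,.25)
cv2.imwrite("pics/w3.png",ctrl.grab_frame("wrist")["img"])
drop(ctrl,.03)
cv2.imwrite("pics/w4.png",ctrl.grab_frame("wrist")["img"])
cv2.imwrite("pics/top4.png",ctrl.grab_frame("top")["img"])
cv2.imwrite("pics/scene4.png",ctrl.grab_frame("scene")["img"])
E
```

```text
in False w 0.3891182965786772
9.8917 [0.46288612 0.36183963 0.19883556]
down False [0.61548468 0.02272621 0.05771415] [ 0.50474841 -0.29910967 -0.16925784]
w 0.38902300317736416
w 0.389807333440191 [ 0.62272691  0.65687773 -1.05735859] 13.7833
in False w 0.3883224028811799
17.8417 [0.44634148 0.41948748 0.19878466]
```

View pics/w4.png

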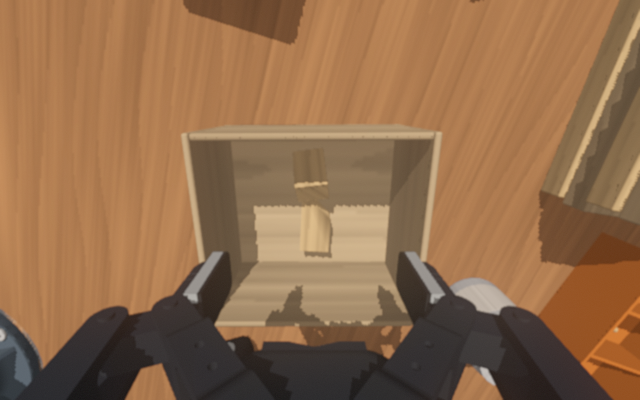

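View pics/scene4.png

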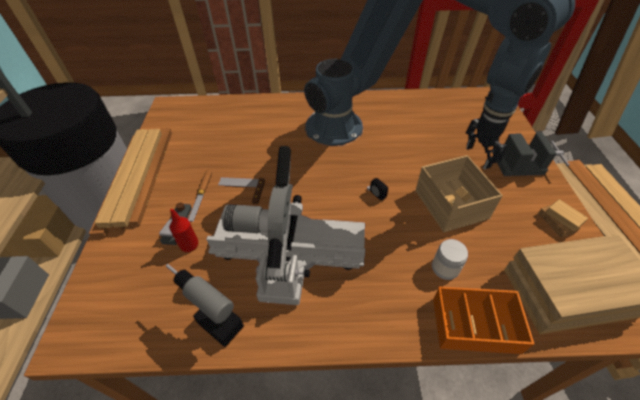

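Both offcuts are in the bin, at wrist-view pixels (310,165) and (316,230), and the saw table is empty. Next is a hover over the handle to measure it, after checking the reach of the swing.

```bash
cat >> h.py <<'E'
SAW=[.6235,-.1748,-.121]
def hpt(th,lx=0.,lz=0.):
    "handle-local point (x fore-aft rear+, z up) at head swing th, saw frame"
    # at th=.55 (down) origin (-.130,.185), level; up: front tilted up by .55-th
    a=.55-th; c,s=np.cos(a),np.sin(a); vx,vz=-.275+lx,.065+lz
    return [.145+c*vx+s*vz,0.,.120-s*vx+c*vz]
A=SAW[2]+np.pi/2
E
python3 - <<'E'
from h import *
from cell import ctrl
import cv2
print(hpt(0),hpt(.55))
for th in (0,.2,.4,.55,.6):
    p=pose(SAW,[hpt(th)])[0]+[0,0,-.014]; print(th,p,ctrl.inverse_kinematics(p,quat(A)))
p=pose(SAW,[hpt(0)])[0]
hov=p+[0,0,.13]; print(ctrl.inverse_kinematics(hov,quat(A)))
ctrl.movel([.44,.38,.36],vel=.25)
ctrl.reach(hov,quat(A))
f=ctrl.grab_frame("wrist"); cv2.imwrite("pics/w5.png",f["img"]); pickle.dump(f,open("w5.pkl","wb"))
L=[hpt(0,x,.015) for x in(-.055,.055)]
L=[[l[0],y,l[2]] for l in L for y in(-.016,.016)]
print(proj(f,pose(SAW,L)),ctrl.current_time())
E
```

```text
[np.float64(-0.05546957368587125), 0.0, np.float64(0.3191530818897992)] [np.float64(-0.13000000000000003), 0.0, np.float64(0.185)]
0 [ 0.568436   -0.16810455  0.30515308] [-0.28753634  0.34984042  0.33199195  1.55294785  0.         -0.16653634]
0.2 [ 0.5331265  -0.16381112  0.26135612] [-0.29810855  0.28778919  0.13142793  1.41443506  0.         -0.17710855]
0.4 [ 0.50715834 -0.16065355  0.21136561] [-0.30677203  0.25744046 -0.0385944   1.27476147  0.         -0.18577203]
0.55 [ 0.4944505  -0.15910836  0.171     ] [-0.31132423  0.25627639 -0.14624622  1.16827371  0.         -0.19032423]
0.6 [ 0.49156678 -0.15875771  0.1571745 ] [-0.31238809  0.26007564 -0.17813033  1.13259035  0.         -0.19138809]
[-0.28753634  0.42998875  0.83575269  1.97656027  0.         -0.16653634]
[[291.64547906 158.03522982]
 [331.24882118 158.00041547]
 [297.4555534  234.58012757]
 [326.56749689 234.54725767]] 20.9
```

View pics/w5.png

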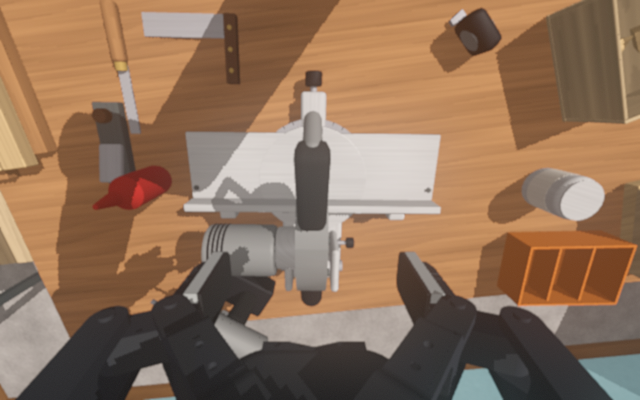

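The handle is the dark bar from rows 145 to 229, columns 295–331. That is within 2 mm sideways of the prediction and about 6 mm nearer the robot, so I'll shift the saw's x by −5 mm. Then I'll grip the middle of the handle.

```bash
sed -i 's/^SAW=.*/SAW=[.619,-.1755,-.121]/' h.py; python3 - <<'E'
from h import *
from cell import ctrl
import cv2
p=pose(SAW,[hpt(0)])[0]
ctrl.movel(p+[0,0,.13],vel=.1)
g=ctrl.movel(p+[0,0,-.014],vel=.12,guard=8)
print(g,ctrl.current_ee_pos(),p,ctrl.current_force())
if not g:
    ctrl.close(); print("w",ctrl.current_gripper_width(),ctrl.current_force(),ctrl.current_time())
for n in("scene","wrist"): cv2.imwrite(f"pics/{n}6.png",ctrl.grab_frame(n)["img"])
E
python3 - <<'E'
import cv2
b=cv2.imread("pics/scene6.png")
cv2.imwrite("pics/s6c.png",cv2.resize(b[100:250,200:370],None,fx=4,fy=4,interpolation=cv2.INTER_CUBIC))
E
```

```text
False [ 0.56423207 -0.16889626  0.30585163] [ 0.563936   -0.16880455  0.31915308] [-0.85689611 -0.74128683  1.09402059]
w 0.36445448155836424 [-0.33639121  1.26974598  2.74188817] 23.0333
```

View pics/s6c.png

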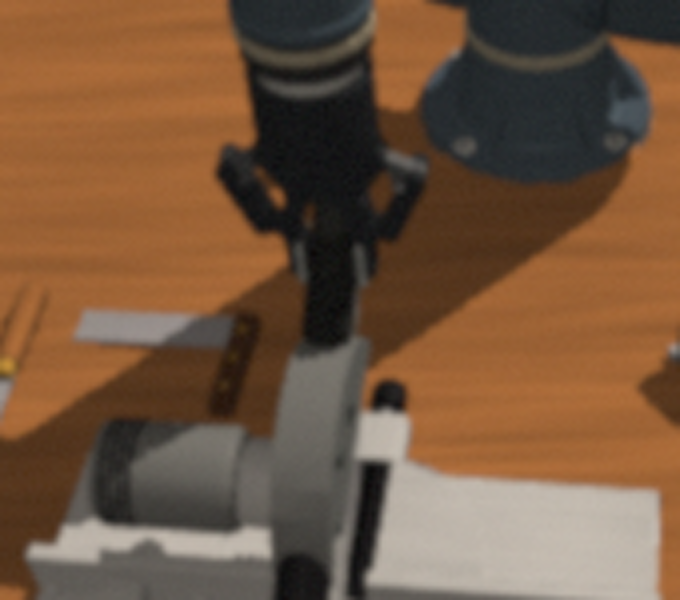

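View pics/wrist6.png

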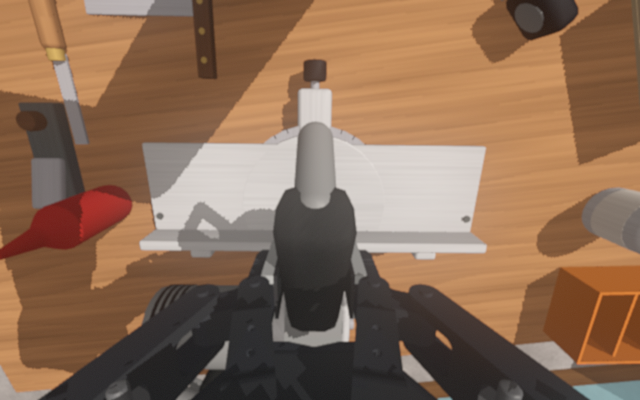

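The jaws hold the bar; opening 0.364 is about 31 mm, which matches its 32 mm width. Now I'll swing it down along the arc.

```bash
cat >> h.py <<'E'
G0=None
def arc(lx=0.,lz=.005): # TCP target as function of th
    return lambda th: pose(SAW,[hpt(th,lx,lz)])[0]
E
python3 - <<'E'
from h import *
from cell import ctrl
tcp=np.array(ctrl.current_ee_pos()); g=tcp+[0,0,.019]
h=pose(SAW,[[.145,0,.12]])[0]; d=np.array([np.cos(SAW[2]),np.sin(SAW[2])])
vx=(g-h)[:2]@d; vz=(g-h)[2]; vy=(g-h)[:2]@[-d[1],d[0]]
print(vx,vy,vz,np.hypot(vx,vz))
json.dump([vx,vy,vz],open("g.json","w"))
def T(th):
    c,s=np.cos(th),np.sin(th); x=c*vx-s*vz*-1*-1 if 0 else c*vx-s*vz; z=s*vx+c*vz
    # front goes down with th: vx<0 -> z decreases
    return [h[0]+d[0]*x-d[1]*vy,h[1]+d[1]*x+d[0]*vy,h[2]+z-.019]
print(T(0),T(.55))
for th in np.arange(.05,.501,.05):
    g=ctrl.movel(T(th),vel=.09,guard=35)
    print(round(th,2),g,np.round(ctrl.current_force(),1),np.round(ctrl.current_ee_pos()-np.array(T(th)),4),round(ctrl.current_gripper_width(),3))
    if g: break
print(ctrl.current_time())
E
```

```text
-0.2004176538073303 3.5146382948977256e-05 0.20444200921269795 0.2862931558535058
[np.float64(0.5639917787420413), np.float64(-0.16877592513331346), np.float64(0.30544200921269793)] [np.float64(0.4872544438819108), np.float64(-0.1594451256940906), np.float64(0.17053607809560273)]
0.05 False [4.8 1.4 9.2] [ 0.0017 -0.0002  0.0017] 0.364
0.1 False [ 4.6  1.9 11.6] [ 0.0018 -0.      0.0019] 0.367
0.15 False [ 3.   2.2 11.3] [0.0016 0.0001 0.0017] 0.368
0.2 False [ 3.1  4.2 13.2] [0.0016 0.0001 0.0019] 0.368
0.25 False [ 2.8  3.6 12. ] [0.0015 0.0003 0.0018] 0.367
0.3 False [ 1.1  4.3 13.7] [0.0016 0.0003 0.0019] 0.369
0.35 False [ 0.8  4.8 13.9] [0.0015 0.0004 0.0017] 0.365
0.4 False [ 1.4  6.  15. ] [0.0015 0.0005 0.0018] 0.367
0.45 False [ 1.   5.8 14.8] [0.0014 0.0005 0.0016] 0.368
0.5 False [-0.1  5.9 15.3] [0.0013 0.0006 0.0016] 0.365
26.2167
```

Forces follow the spring, about 15 N with no slip. I'll continue in small steps onto the stop, watching for the rise.

```bash
python3 - <<'E'
from h import *
from cell import ctrl
import cv2
vx,vy,vz=json.load(open("g.json"))
h=pose(SAW,[[.145,0,.12]])[0]; d=np.array([np.cos(SAW[2]),np.sin(SAW[2])])
def T(th):
    c,s=np.cos(th),np.sin(th); x=c*vx-s*vz; z=s*vx+c*vz
    return [h[0]+d[0]*x-d[1]*vy,h[1]+d[1]*x+d[0]*vy,h[2]+z-.019]
for th in np.arange(.52,.621,.01):
    ctrl.movel(T(th),vel=.03,guard=25); ctrl.sleep(.15)
    F=np.array(ctrl.current_force())
    print(round(th,3),np.round(F,1),np.round(ctrl.current_ee_pos(),4),round(T(th)[2],4),round(ctrl.current_gripper_width(),3))
    if F[2]>29: break
print(ctrl.current_time())
for n in("scene","wrist","top"): cv2.imwrite(f"pics/{n}7.png",ctrl.grab_frame(n)["img"])
b=cv2.imread("pics/scene7.png")
cv2.imwrite("pics/s7c.png",cv2.resize(b[100:250,200:370],None,fx=4,fy=4,interpolation=cv2.INTER_CUBIC))
E
```

```text
0.52 [-1.   6.5 16.4] [ 0.4908 -0.1591  0.1808] 0.1788 0.366
0.53 [-1.9  7.5 16.9] [ 0.4901 -0.159   0.1782] 0.1761 0.364
0.54 [-0.9  7.6 17. ] [ 0.4893 -0.1589  0.1752] 0.1733 0.365
0.55 [-2.   7.5 17.4] [ 0.4886 -0.1588  0.1726] 0.1705 0.367
0.56 [-0.4  7.3 16.3] [ 0.4879 -0.1587  0.1696] 0.1678 0.368
0.57 [-1.1  7.4 17.5] [ 0.4872 -0.1586  0.1669] 0.165 0.364
0.58 [-4.1  8.3 24.9] [ 0.4868 -0.1586  0.165 ] 0.1622 0.372
0.59 [-9.5 10.  47.5] [ 0.4868 -0.1586  0.1646] 0.1594 0.364
29.5083
```

View pics/s7c.png

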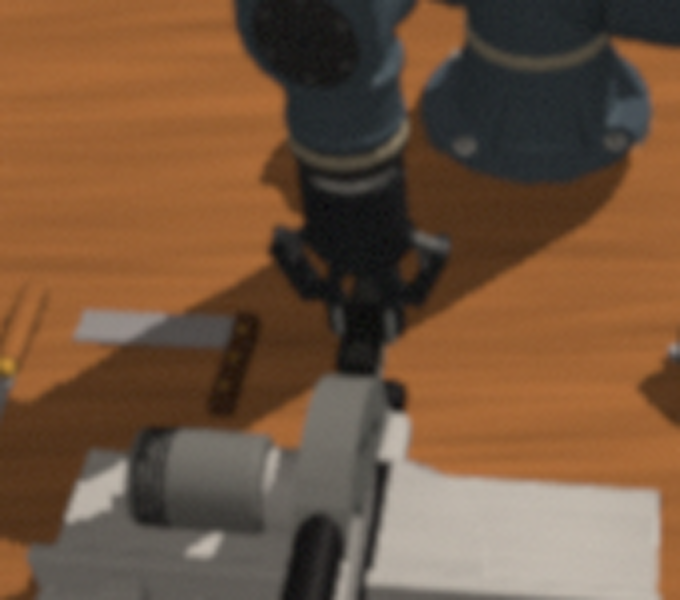

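View pics/wrist7.png

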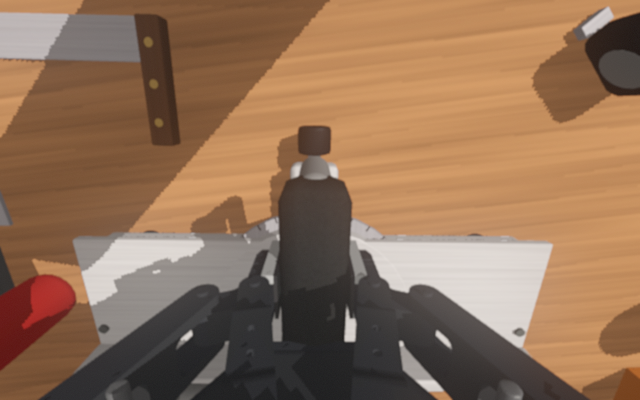

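A sharp force rise (17 → 25 → 47 N with no further travel) shows the stop. I'll ease off to about 30 N and check it is stable.

```bash
python3 - <<'E'
from h import *
from cell import ctrl
vx,vy,vz=json.load(open("g.json"))
h=pose(SAW,[[.145,0,.12]])[0]; d=np.array([np.cos(SAW[2]),np.sin(SAW[2])])
def T(th):
    c,s=np.cos(th),np.sin(th); x=c*vx-s*vz; z=s*vx+c*vz
    return [h[0]+d[0]*x-d[1]*vy,h[1]+d[1]*x+d[0]*vy,h[2]+z-.019]
ctrl.movel(T(.5845),vel=.02)
for i in range(4):
    ctrl.sleep(.4)
    print(np.round(ctrl.current_force(),1),np.round(ctrl.current_ee_pos(),4),round(ctrl.current_gripper_width(),3),ctrl.current_time())
E
```

```text
[-6.1  8.6 36. ] [ 0.4868 -0.1586  0.1648] 0.365 30.3083
[-6.   9.5 34.3] [ 0.4868 -0.1586  0.1648] 0.363 30.7083
[-6.6  9.6 35.3] [ 0.4868 -0.1586  0.1648] 0.367 31.1083
[-6.3  9.  34.9] [ 0.4868 -0.1586  0.1648] 0.363 31.5083
```

View pics/top7.png

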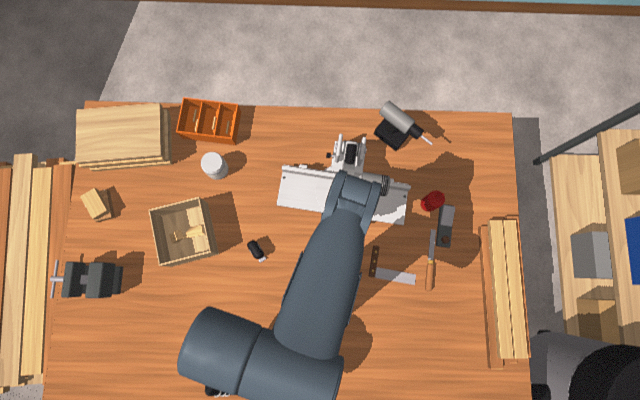

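Both offcuts are in the bin at (185,235), the table is clear, and the tape measure, can, bottle, square, chisel and plane are where they were. Handing in.

```bash
python3 - <<'E'
from cell import ctrl
import numpy as np
print(np.round(ctrl.current_force(),1),ctrl.current_time()); print(ctrl.hand_in())
E
```

```text
[-6.3  9.  34.9] 31.5083
the job is handed in; nothing more can be done
None
```

Both offcuts are in the plywood bin, the mitred one first and then the square one. The saw head is down on its stop, and the arm is still gripping the handle and holding it there. I handed the job in at 31.5 s.

- **Head on its stop:** The force held at about 17 N on the way down, then rose sharply to 47 N with almost no further travel. I eased off, and it held steady at about 35 N, with the position and grip unchanged over 1.2 s.
- **Position mismatch:** The stop came at about 0.58 rad by my arc, where 0.55 was expected. That is a few millimetres at the handle, partly arm deflection under load and partly error in my estimate of the saw's position. I went by the force rise.
- **Bench:** The last pictures, taken just before I eased off, show both offcuts in the bin, an empty saw table, and the other things where they were.

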